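# Find the rattling tin in the studio drawer

## Task

Pull the drawer of the chest out to its stop; three like sealed tins lie in it. Lift and shake the tins one at a time to find the one that rattles, and let the quiet ones end lying flat in the drawer. Finish while holding the rattling tin, level and still, in the gripper over the middle of the ware board, about 20 cm above the table; do not put it down or let go, and leave the bottle and the ring cutter alone.

Things in the scene. Friction and masses are not known exactly. Their poses are not given: they have to be found in the camera images.
- drawer (a joint): m the drawer is out, along -x of drawer_in (towards the robot): 0 is shut, 0.175 is its stop; starts 0 to 0.015. About 1.5 N of friction; stays where left. The tins ride along, 10 mm or more clear of the chest at the stop. The loose ball in one tin: 36 mm, 0.19 kg, runs 62 mm lengthwise and 10 mm sideways; shaken or tipped lengthwise, it knocks on the ends, runs on after a sharp stop, and shifts the moment by 0.11 N m end to end.
- drawer_handle (a point): middle of the drawer's steel bar handle: a level round bar, 12 mm thick, 130 mm long along its y, its axis 50 mm in front of the drawer's front panel, 82 mm above the table and 23 mm below the chest's top. Two 10 mm arms join it to the panel, 55 mm either side of the middle; free from above between them.
- drawer_in (a point): centre of the drawer's inner floor, 18 mm above the table; x along the drawer, pulls out to -x; moves with the drawer. The fixed wooden chest is 240 x 360 x 105 mm high. Inside measure 193 (x) x 322 (y) mm. Side walls rise 39 mm above the floor; front panel 72 mm above the floor, inner face 97 mm from this point.
- tin_a: one of three like sealed metal tins with a lid band, 108 (its x) x 56 (its y) x 54 (z, up) mm, 0.15 to 0.57 kg; origin at the centre of its underside. They lie flat on the drawer floor side by side, long side roughly along the pull, 30 mm or more free between them. Weights differ and names tell nothing; in one a steel ball (see drawer) is loose, nothing moves in the others.
- tin_b: one of three like sealed metal tins with a lid band, 108 (its x) x 56 (its y) x 54 (z, up) mm, 0.15 to 0.57 kg; origin at the centre of its underside. They lie flat on the drawer floor side by side, long side roughly along the pull, 30 mm or more free between them. Weights differ and names tell nothing; in one a steel ball (see drawer) is loose, nothing moves in the others.
- tin_c: one of three like sealed metal tins with a lid band, 108 (its x) x 56 (its y) x 54 (z, up) mm, 0.15 to 0.57 kg; origin at the centre of its underside. They lie flat on the drawer floor side by side, long side roughly along the pull, 30 mm or more free between them. Weights differ and names tell nothing; in one a steel ball (see drawer) is loose, nothing moves in the others.
- ware_board: flat plywood ware board fixed to the table, 200 (x) x 160 (y) x 8 mm, with some small flat porcelain discs along one edge; origin at the centre of its underside.
- cutter: bystander: steel ring cutter, 44 mm across, 22 mm high, standing near a corner of the ware board; origin at the centre of its underside.
- bottle: bystander: clear bottle with white cap, 48 mm across, 130 mm high, on the table; origin at the centre of its underside.

How it is judged:
On the way, in this order (a step that is already met when the one before it is completed fails the run):
1. the drawer is pulled out to its stop (within 8 mm) (value of joint drawer above 0.167 m), for 0.1 s.
2. the rattling tin is in the fingers, 40 mm or more above the drawer floor, and shaken (faster than 0.15 m/s or 0.8 rad/s for a moment) (((distance between tin_a and ball_c0 below 0.05 m and height (world z) of tin_a above 0.058 m and contact force between tin_a and the fingers above 1 N and (linear speed of tin_a above 0.15 m/s or angular speed of tin_a above 0.8 rad/s)) or (distance between tin_b and ball_c0 below 0.05 m and height (world z) of tin_b above 0.058 m and contact force between tin_b and the fingers above 1 N and (linear speed of tin_b above 0.15 m/s or angular speed of tin_b above 0.8 rad/s)) or (distance between tin_c and ball_c0 below 0.05 m and height (world z) of tin_c above 0.058 m and contact force between tin_c and the fingers above 1 N and (linear speed of tin_c above 0.15 m/s or angular speed of tin_c above 0.8 rad/s)))), for 0.04 s.
At the end, for the whole second after the job is handed in: The rattling tin is held in the fingers, its underside 0.12 to 0.30 m above the table, its middle within 60 mm of over the ware board's middle, level within 0.2 rad, still; the drawer is at least 0.15 m out; the two quiet tins lie flat (0.15 rad), at rest on the drawer floor (10 mm) (((distance between tin_a and ball_c0 below 0.05 m and contact force between tin_a and the fingers above 1 N and height (world z) of tin_a between 0.12 and 0.3 m and horizontal distance between tin_a and ware_board below 0.06 m and angle between tin_a's own z axis and vertical below 0.2 rad and linear speed of tin_a below 0.04 m/s and value of joint drawer above 0.15 m and z of tin_b in the frame of drawer_in between -0.01 and 0.01 m and x of tin_b in the frame of drawer_in between -0.1 and 0.1 m and y of tin_b in the frame of drawer_in between -0.165 and 0.165 m and angle between each of tin_b, tin_c's own z axis and vertical below 0.15 rad and linear speed of each of tin_b, tin_c below 0.03 m/s and z of tin_c in the frame of drawer_in between -0.01 and 0.01 m and x of tin_c in the frame of drawer_in between -0.1 and 0.1 m and y of tin_c in the frame of drawer_in between -0.165 and 0.165 m) or (distance between tin_b and ball_c0 below 0.05 m and contact force between tin_b and the fingers above 1 N and height (world z) of tin_b between 0.12 and 0.3 m and horizontal distance between tin_b and ware_board below 0.06 m and angle between tin_b's own z axis and vertical below 0.2 rad and linear speed of tin_b below 0.04 m/s and value of joint drawer above 0.15 m and z of tin_a in the frame of drawer_in between -0.01 and 0.01 m and x of tin_a in the frame of drawer_in between -0.1 and 0.1 m and y of tin_a in the frame of drawer_in between -0.165 and 0.165 m and angle between each of tin_a, tin_c's own z axis and vertical below 0.15 rad and linear speed of each of tin_a, tin_c below 0.03 m/s and z of tin_c in the frame of drawer_in between -0.01 and 0.01 m and x of tin_c in the frame of drawer_in between -0.1 and 0.1 m and y of tin_c in the frame of drawer_in between -0.165 and 0.165 m) or (distance between tin_c and ball_c0 below 0.05 m and contact force between tin_c and the fingers above 1 N and height (world z) of tin_c between 0.12 and 0.3 m and horizontal distance between tin_c and ware_board below 0.06 m and angle between tin_c's own z axis and vertical below 0.2 rad and linear speed of tin_c below 0.04 m/s and value of joint drawer above 0.15 m and z of tin_a in the frame of drawer_in between -0.01 and 0.01 m and x of tin_a in the frame of drawer_in between -0.1 and 0.1 m and y of tin_a in the frame of drawer_in between -0.165 and 0.165 m and angle between each of tin_a, tin_b's own z axis and vertical below 0.15 rad and linear speed of each of tin_a, tin_b below 0.03 m/s and z of tin_b in the frame of drawer_in between -0.01 and 0.01 m and x of tin_b in the frame of drawer_in between -0.1 and 0.1 m and y of tin_b in the frame of drawer_in between -0.165 and 0.165 m))); the arm keeps its last pose, push and grip.
It fails at once if the cutter is moved by more than 25 mm (distance of cutter from where it was at the start of the episode above 0.025 m).
It fails at once if the bottle is moved by more than 25 mm (distance of bottle from where it was at the start of the episode above 0.025 m).
It also fails if it takes over 72 s, if anything falls off the work surface, if the arm or the gripper's body presses on something with over 40 N, if the wrist force passes 120 N, or if a joint passes its speed limit or range.

## Robot

A 6-joint arm with a two-finger parallel gripper is mounted at the origin on the work surface. World frame = base frame: x ahead of the robot, y to its left, z up, the work surface at z = 0. Lengths are in m, angles in rad, forces in N, time in s.
With the tool pointing down it reaches from about 0.3 to 0.875 m from the base axis. Payload 6.4 kg.
Tool frame: the origin (TCP) lies at the very end of the fingers, on their centre line; the grasp point (between the pads) lies 19 mm behind it; z points along the fingers, y is the line along which they close (so a half turn about z gives the same grasp; the last joint's range is limited). The gripper opens to 85 mm and grips with 20 to 120 N. Pads are 22 mm wide; open, the fingers measure 114 mm over their backs; the gripper's body (76 mm by 85 mm) begins 54 mm behind the grasp point. The pads swing forward as they close: fully open they stand 13 mm farther back than shut.
Start: joints at [-0.206, 0.181, 1.607, -0, 1.354, -0.206], TCP at [0.575, 0, 0.231] pointing down, gripper open.
Joint ranges: [-2.99, 2.99], [-0.89, 2.07], [0.3, 2.58], [-1.14, 4.28], [0, 2.63], [-3.12, 3.12]. Speed limits (rad/s): [2.57, 2.57, 3.01, 3.14, 3.14, 3.14].

## Interface

Orientations are given as [roll, pitch, yaw] about the fixed x, y, z axes, in that order (R = Rz(yaw) Ry(pitch) Rx(roll)).
In Python, from workcell import ctrl gives the robot as it stands.
- The arm moves only by the tool drive_tool, never from a script. Its argument "moves" is a list of rows, each a list of 7 numbers: the closure in counts, from 0 (fully open) to 255 (shut), then the shift along the tool's x, y, z normalised to -1 to 1, where 1 is 0.15 m, then the turn, a rotation vector about the tool's x, y, z normalised to -1 to 1, where 1 is 90 degrees. In form: [[fingers, x, y, z, ax, ay, az], ...]. A call has 1 to 12 rows; each row shifts and turns the commanded pose from where the row before left it, along the tool's axes as they then stand; what a row does not reach is not made up. A row lasts 1/8 s, in which the tool goes at most 62.5 mm and 10.7 degrees, less where a joint would pass 70% of its speed; a pose out of reach is approached as far as the arm can. A call with a number of a shift or a turn outside -1 to 1 is refused whole. A call with a gripper value outside its range is refused whole. The fingers move at their own pace and stop on an object; "grip_force" is the grip in N (left out, the last holds). Time passes only in rows, so rows that do not move let the fingers close. It gives the time, the measured TCP pose, the force, the opening and the grip force at its end, in the units of the state.
- ctrl.observe(): the state, without advancing time (a new reading comes with each control period).
- ctrl.camera(name): name is "scene" or "side" or "wrist"; returns (picture, depth): 384x512x3 uint8, red, green, blue; 384x512 float32, m along the optical axis (not along the pixel's ray), 0 where there is no reading.
- ctrl.camera_params(name): a dict with "mtx" (3x3 intrinsics, pixels), "position" and "rotation" of the camera in the world. Camera axes: x right, y down, z forward; pixel columns grow to the right and rows downward; lengths in m; the calibration is good to about 2 mm. A picture is of the moment at which its call begins: read the wrist's pose just before it. camera_params takes no time and is no camera call; for the wrist camera it gives the pose at the moment of the call.
- ctrl.finish_job(): hands the job in; it is judged then, once.
The state is a dict: "clock": time; "joint_positions": joint angles; "joint_velocities": joint speeds; "tau": joint torques, N m; "tool_pos": TCP position; "tool_rot": TCP orientation; "force": force on the tool from outside, world axes, zero at the start; "wrist_torque": the same for the moment, N m; "width": finger opening in m; "gripper_force": force on a finger pad.
Only numpy, scipy, OpenCV 4.12 (cv2) and the standard library are available. Lean on these libraries where they do the work, as an engineer would, in place of code of your own. Each camera call takes 0.05 s, during which the arm holds its last target. There are 200 camera calls.

## Working session

There is one attempt and no reset: what is moved stays moved. The work goes in short steps, Python scripts to look and compute and a tool call to move; the robot and the scene stay as the last step left them, time stands still between calls to the robot, and variables do not carry over. Pictures are saved under pics/ and viewed, at most 10 in all, crops included, and the job is handed in when it is done.

Besides the shell and the picture viewer there is one more tool, called after ">>>" by a JSON object that holds its "method" and its "body". drive_tool: Moves the arm, as the interface text tells. Its arguments: {"type":"object","properties":{"moves":{"type":"array"},"grip_force":{"type":"number"}},"required":["moves"]}

```bash
ls; mkdir -p pics; cat > h.py <<'E'
import numpy as np, cv2
from workcell import ctrl
def pts(name):
    im,d=ctrl.camera(name); p=ctrl.camera_params(name)
    K=np.array(p["mtx"]);R=np.array(p["rotation"]);t=np.array(p["position"])
    v,u=np.mgrid[:384,:512]
    c=np.stack([(u-K[0,2])/K[0,0]*d,(v-K[1,2])/K[1,1]*d,d],-1)
    return im,d,c@R.T+t
def save(n,im): cv2.imwrite("pics/"+n,im[...,::-1])
E
python3 - <<'E'
from h import *
s=ctrl.observe(); print(s)
a,_,P=pts("scene"); b,_,Q=pts("side")
np.savez("s0.npz",a=a,P=P,b=b,Q=Q)
c=np.vstack([a,b]); save("a.png",cv2.resize(c,(400,600))); save("scene.png",a)
for n in("scene","side"): print(ctrl.camera_params(n))
E
```

```text
pics
{'clock': 0.0, 'joint_positions': array([-2.06321406e-01,  1.81554528e-01,  1.60801480e+00,  5.43224905e-06,
        1.35380204e+00, -2.06298896e-01]), 'joint_velocities': array([-1.06191108e-03, -2.17896387e-04, -4.40450604e-04, -3.87469335e-05,
       -6.74188796e-04, -9.76074281e-04]), 'tau': array([ 3.41415571e-04, -4.44869328e+01, -3.51340663e+01, -2.51131587e-04,
        9.11703974e-03,  3.43231875e-05]), 'tool_pos': array([5.74442603e-01, 1.23588523e-04, 2.30373293e-01]), 'tool_rot': array([-3.13985274e+00, -3.69539655e-04,  1.57077232e+00]), 'force': array([ 0.0525681 , -0.37439451,  0.50618044]), 'wrist_torque': array([-0.00099775,  0.01510553, -0.01728224]), 'gripper_force': 0.0, 'width': 0.0854709020594499}Traceback (most recent call last):
  File "<stdin>", line 3, in <module>
  File "h.py", line 8, in pts
    return im,d,c@R.T+t
                ~~~~~^~
ValueError: operands could not be broadcast together with shapes (384,512) (3,)
```

```bash
sed -i 's/R=np.array(p\["rotation"\])/R=rot(p["rotation"])/' h.py; cat >> h.py <<'E'
from scipy.spatial.transform import Rotation as Ro
def rot(r):
    r=np.array(r); return r if r.shape==(3,3) else Ro.from_euler("xyz",r).as_matrix() if r.size==3 else Ro.from_quat(r).as_matrix()
E
python3 - <<'E'
from h import *
for n in("scene","side"): print(ctrl.camera_params(n))
a,_,P=pts("scene"); b,_,Q=pts("side")
np.savez("s0.npz",a=a,P=P,b=b,Q=Q)
save("scene.png",a)
for A in(P,Q): print([A[r,c].round(3).tolist() for r in (150,250,350) for c in (50,256,460)])
E
```

```text
{'mtx': array([[395.37400228,   0.        , 248.29165863],
       [  0.        , 395.37400228, 187.60393322],
       [  0.        ,   0.        ,   1.        ]]), 'position': array([1.01014658, 0.56135795, 0.7095197 ]), 'rotation': array([-2.39086808e+00, -6.70716253e-04,  2.47482407e+00])}
{'mtx': array([[389.94115283,   0.        , 257.6504963 ],
       [  0.        , 389.94115283, 197.61447592],
       [  0.        ,   0.        ,   1.        ]]), 'position': array([0.12960217, 0.58729243, 0.58137202]), 'rotation': array([-2.20065884, -0.01378782, -2.35898057])}
[[0.934, -0.397, 0.0], [0.498, -0.055, -0.0], [0.063, 0.284, -0.002], [1.047, -0.078, -0.001], [0.74, 0.242, 0.091], [0.356, 0.465, -0.001], [1.237, -0.316, -0.746], [0.833, 0.359, -0.002], [0.549, 0.583, 0.0]]
[[1.391, 0.266, -0.051], [0.731, -0.021, 0.105], [0.427, -0.608, 0.001], [0.861, 0.465, -0.001], [0.555, 0.153, -0.0], [0.247, -0.162, -0.0], [0.623, 0.56, 0.001], [0.387, 0.321, 0.002], [0.149, 0.08, 0.001]]
```

View pics/scene.png

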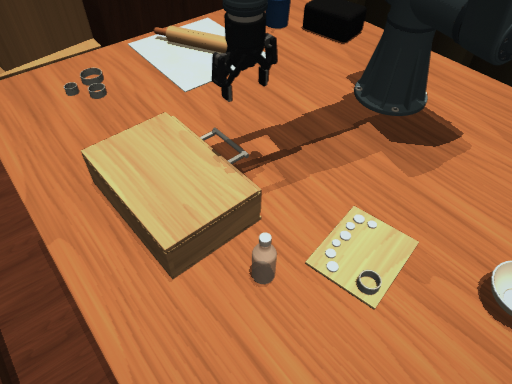

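```bash
python3 - <<'E'
from h import *
D=np.load("s0.npz")
for k in("P","Q"):
    P=D[k]; x,y,z=P[...,0],P[...,1],P[...,2]
    m=(abs(z-.105)<.006)&(x>.55)&(x<1.1)&(abs(y)<.35)
    n,l,st,c=cv2.connectedComponentsWithStats(m.astype(np.uint8)); i=1+np.argmax(st[1:,4]); 
    q=P[l==i]; r=cv2.minAreaRect((q[:,:2]*1000).astype(np.float32)); print(k,"chest",st[i],r,cv2.boxPoints(r).round().tolist(),np.median(q[:,2]))
    ctr=np.array(r[0])/1000
    m=(z>.06)&(z<.095)&(x>.45)&(x<ctr[0]-.13)&(abs(y-ctr[1])<.12)
    q=P[m]; 
    if len(q): print("handle",len(q),q.min(0),q.max(0),np.median(q,0))
    m=(abs(z-.008)<.003)&(x>.4)&(x<.8)&(y>.15)&(y<.5)
    m=cv2.morphologyEx(m.astype(np.uint8),cv2.MORPH_OPEN,np.ones((3,3)))
    n,l,st,c=cv2.connectedComponentsWithStats(m); i=1+np.argmax(st[1:,4]); 
    q=P[l==i]; r=cv2.minAreaRect((q[:,:2]*1000).astype(np.float32)); print("board",st[i],r)
    m=(z>.1)&(z<.14)&(y>ctr[1]+.19)&(x>.55)&(y<.5)&(x<1); q=P[m]; print("bottle",len(q),np.median(q,0),q.max(0))
E
```

```text
P chest [   81   112   178   140 12529] ((768.955810546875, -39.63728332519531), (231.5399169921875, 364.1742858886719), 2.28914737701416) [[646.0, 138.0], [661.0, -226.0], [892.0, -217.0], [877.0, 147.0]] 0.10406377269572942
handle 413 [ 0.57942324 -0.11053985  0.07423562] [0.63876262 0.07996535 0.09082325] [ 0.59547745 -0.02565234  0.08570775]
board [ 307  210  111   98 4633] ((527.343994140625, 340.7037658691406), (201.76751708984375, 160.299560546875), 11.78902530670166)
bottle 206 [0.72965176 0.2537406  0.12736044] [0.73807382 0.26164487 0.13118737]
Q chest [ 167  110  161   82 6414] ((767.5794067382812, -38.19145202636719), (233.3824005126953, 362.51068115234375), 2.2534313201904297) [[644.0, 138.0], [658.0, -224.0], [891.0, -215.0], [877.0, 148.0]] 0.10520829805805224
handle 777 [ 0.57849804 -0.11098073  0.06006131] [0.63757799 0.08175584 0.09299469] [0.63179393 0.00325257 0.08419772]
board [ 122  259  141  111 7011] ((525.9065551757812, 341.94329833984375), (201.9606475830078, 161.72402954101562), 12.005443572998047)
bottle 185 [0.71809586 0.25438238 0.12095972] [0.73466913 0.2629693  0.13238392]
```

```bash
python3 - <<'E'
from h import *
D=np.load("s0.npz")
for k in("P","Q"):
    P=D[k].reshape(-1,3); a=.040; R=np.array([[np.cos(a),-np.sin(a)],[np.sin(a),np.cos(a)]])
    L=(P[:,:2]-[.768,-.039])@R  # local chest axes
    for lo,hi in((-.2,-.15),):
        m=(P[:,2]>.07)&(P[:,2]<.095)&(L[:,0]>lo)&(L[:,0]<hi)&(abs(L[:,1])<.12)
        q=L[m]; z=P[m,2]; t=q[(z>.083)]
        print(k,len(q),q.min(0),q.max(0),np.median(t,0),z.max(),np.percentile(q,[2,98],axis=0))
        c=R@np.array([np.median(t[:,0]),(np.percentile(q[:,1],1)+np.percentile(q[:,1],99))/2])+[.768,-.039]; print(c)
E
```

```text
P 301 [-0.18616866 -0.06450267] [-0.1502742   0.06552024] [-0.17649167  0.00609891] 0.08874613618652971 [[-0.18394441 -0.06041851]
 [-0.1513474   0.06415652]]
[ 0.59163319 -0.04565007]
Q 310 [-0.18857423 -0.06462013] [-0.15028688  0.0665361 ] [-0.18180681  0.00846671] 0.08962072300816842 [[-0.18777597 -0.05876574]
 [-0.15173739  0.06503261]]
[ 0.58626401 -0.04440623]
```

>>> {"method": "drive_tool", "body": {"moves": [[150, -0.15, 0.05, 0, 0, 0, -0.025], [150, -0.155, 0.05, 0.1, 0, 0, 0], [150, 0, 0, 0.3, 0, 0, 0], [150, 0, 0, 0.3, 0, 0, 0], [150, 0, 0, 0, 0, 0, 0]], "grip_force": 40}}

```text
clock: 0.78
tool_pos: [0.5872, -0.0452, 0.1211]
tool_rot: [-3.132, -0.003, 1.609]
force: [-0.5, 0.1, 0.2]
width: 0.0351
gripper_force: 0.0
```

>>> {"method": "drive_tool", "body": {"moves": [[150, 0, 0, 0.2, 0, 0, 0], [150, 0, 0, 0.187, 0, 0, 0], [255, 0, 0, 0, 0, 0, 0], [255, 0, 0, 0, 0, 0, 0], [255, 0, 0, 0, 0, 0, 0]], "grip_force": 40}}

```text
clock: 1.4
tool_pos: [0.5908, -0.0455, 0.0686]
tool_rot: [-3.141, 0.0, 1.61]
force: [0.3, -0.2, -9.2]
width: 0.01
gripper_force: 39.2
```

>>> {"method": "drive_tool", "body": {"moves": [[255, 0, -0.05, 0, 0, 0, 0], [255, 0, -0.1, 0, 0, 0, 0], [255, 0, -0.14, 0, 0, 0, 0], [255, 0, -0.14, 0, 0, 0, 0], [255, 0, -0.14, 0, 0, 0, 0], [255, 0, -0.14, 0, 0, 0, 0], [255, 0, -0.14, 0, 0, 0, 0], [255, 0, -0.1, 0, 0, 0, 0], [255, 0, -0.08, 0, 0, 0, 0], [255, 0, -0.06, 0, 0, 0, 0], [255, 0, -0.05, 0, 0, 0, 0]]}}

```text
clock: 2.78
tool_pos: [0.42, -0.0522, 0.0685]
tool_rot: [3.141, 0.0, 1.61]
force: [2.6, 0.3, -9.7]
width: 0.0105
gripper_force: 40.4
```

>>> {"method": "drive_tool", "body": {"moves": [[255, 0, -0.03, 0, 0, 0, 0], [255, 0, -0.03, 0, 0, 0, 0], [255, 0, 0, 0, 0, 0, 0]]}}

```text
clock: 3.15
tool_pos: [0.4183, -0.0524, 0.069]
tool_rot: [3.124, 0.001, 1.607]
force: [35.8, 7.8, -43.1]
width: 0.0106
gripper_force: 38.9
```

>>> {"method": "drive_tool", "body": {"moves": [[255, 0, 0.06, -0.03, 0, 0, 0], [150, 0, 0, 0, 0, 0, 0], [150, 0, 0, 0, 0, 0, 0], [150, 0, 0, -0.3, 0, 0, 0], [150, 0, 0, -0.4, 0, 0, 0], [0, 0, 0, -0.4, 0, 0, 0], [0, 0, 0, -0.4, 0, 0, 0], [0, 0, 0.3, 0, 0, 0, 0], [0, 0, 0, 0, 0, 0, 0]]}}

```text
clock: 4.28
tool_pos: [0.4671, -0.0507, 0.2995]
tool_rot: [3.138, 0.001, 1.611]
force: [-0.9, 0.0, -0.5]
width: 0.0855
gripper_force: 0.0
```

```bash
python3 - <<'E'
from h import *
a,_,P=pts("scene"); b,_,Q=pts("side"); w,_,W=pts("wrist")
np.savez("s1.npz",a=a,P=P,b=b,Q=Q,w=w,W=W)
save("s1.png",np.hstack([b[60:340],w[60:340]])[:, :1024][:, ::1] if 0 else cv2.resize(np.hstack([b,w]),(800,300)))
print(ctrl.observe()["tool_pos"])
E
```

```text
[ 0.46441777 -0.05026673  0.29776299]
```

View pics/s1.png

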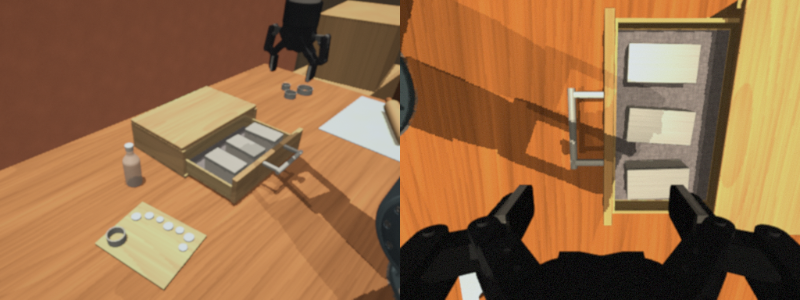

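```bash
cat > tins.py <<'E'
from h import *
def tins(P,lo=.064,hi=.085):
    a=.040; R=np.array([[np.cos(a),-np.sin(a)],[np.sin(a),np.cos(a)]])
    L=(P[...,:2]-[.768,-.039])@R; z=P[...,2]
    m=((z>lo)&(z<hi)&(L[...,0]<-.122)&(L[...,0]>-.285)&(abs(L[...,1])<.155)).astype(np.uint8)
    m=cv2.morphologyEx(m,cv2.MORPH_OPEN,np.ones((3,3)))
    n,l,st,c=cv2.connectedComponentsWithStats(m)
    for i in range(1,n):
        if st[i,4]<80: continue
        q=P[l==i]; r=cv2.minAreaRect((q[:,:2]*1000).astype(np.float32))
        w,h=r[1]; ang=r[2]+(90 if h>w else 0); ang=(ang+90)%180-90
        print(st[i,4],np.round(r[0],1),np.round(r[1],1),"ang",round(ang,1),"z",np.median(q[:,2]).round(4))
E
python3 - <<'E'
from tins import *
D=np.load("s1.npz")
for k in "PQW": print(k); tins(D[k])
E
```

```text
P
211 [ 489.  -123.9] [  5.5 158.1] ang -87.7 z 0.0755
641 [ 569.3 -145.8] [112.2  58.9] ang 4.1 z 0.0712
736 [564.3 -43.5] [ 58.7 110.2] ang -1.4 z 0.0712
111 [481.4  45.1] [ 3.7 71.7] ang -87.8 z 0.0734
853 [557.6  53.5] [109.9  58.9] ang 2.3 z 0.0712
Q
631 [ 567.8 -145.1] [109.2  60.1] ang 4.4 z 0.0722
773 [561.6 -42.8] [ 59.4 110.8] ang -1.1 z 0.0723
931 [554.5  54.3] [109.5  60.1] ang 1.1 z 0.0724
W
4600 [554.6  52.3] [108.8  56.9] ang 1.2 z 0.0714
3721 [561.3 -45.6] [ 57.2 108.9] ang -1.5 z 0.0713
2683 [ 568.2 -147.6] [108.8  57.3] ang 4.1 z 0.0712
```

>>> {"method": "drive_tool", "body": {"moves": [[0, 0.22, 0.211, 0.15, 0, 0, 0], [0, 0.22, 0.211, 0.15, 0, 0, 0], [0, 0.22, 0.211, 0.15, 0, 0, 0], [0, 0, 0, 0, 0, 0, 0.1123], [0, 0, 0, 0, 0, 0, 0.1123], [0, 0, 0, 0, 0, 0, 0.1123], [0, 0, 0, 0, 0, 0, 0.1123], [0, 0, 0, 0, 0, 0, 0.1123], [0, 0, 0, 0, 0, 0, 0.1123], [0, 0, 0, 0, 0, 0, 0.1123], [0, 0, 0, 0, 0, 0, 0.1123]], "grip_force": 80}}

```text
clock: 5.8
tool_pos: [0.5551, 0.052, 0.2303]
tool_rot: [-3.142, 0.0, 0.193]
force: [0.0, -0.4, 0.7]
width: 0.0855
gripper_force: 0.0
```

>>> {"method": "drive_tool", "body": {"moves": [[0, 0, 0, 0, 0, 0, 0.1123], [0, 0, 0, 0, 0, 0, 0], [0, 0, 0, 0, 0, 0, 0]]}}

```text
clock: 6.18
tool_pos: [0.5556, 0.0522, 0.2303]
tool_rot: [-3.142, 0.0, 0.026]
force: [0.8, 0.5, -0.2]
width: 0.0853
gripper_force: 0.0
```

>>> {"method": "drive_tool", "body": {"moves": [[20, 0, -0.005, 0.35, 0, 0, 0], [20, 0, 0, 0.35, 0, 0, 0], [20, 0, 0, 0.3, 0, 0, 0], [20, 0, 0, 0.2, 0, 0, 0], [20, 0, 0, 0.17, 0, 0, 0], [20, 0, 0, 0, 0, 0, 0], [255, 0, 0, 0, 0, 0, 0], [255, 0, 0, 0, 0, 0, 0], [255, 0, 0, 0, 0, 0, 0], [255, 0, 0, 0, 0, 0, 0]]}}

```text
clock: 7.42
tool_pos: [0.5573, 0.053, 0.0264]
tool_rot: [3.141, -0.003, 0.023]
force: [0.5, 1.1, 6.9]
width: 0.0547
gripper_force: 85.3
```

>>> {"method": "drive_tool", "body": {"moves": [[255, 0, 0, -0.1, 0, 0, 0], [255, 0, 0, -0.3, 0, 0, 0], [255, 0, 0, -0.3, 0, 0, 0], [255, 0, 0, -0.2, 0, 0, 0], [255, 0, 0, 0, 0, 0, 0], [255, 0, 0, 0, 0, 0, 0]]}}

```text
clock: 8.18
tool_pos: [0.5548, 0.0531, 0.1584]
tool_rot: [-3.141, 0.002, 0.022]
force: [-1.2, -0.6, -3.4]
width: 0.0555
gripper_force: 85.8
```

```bash
cat > obs.py <<'E'
from h import *
s=ctrl.observe(); print(s["clock"],s["tool_pos"].round(4),s["tool_rot"].round(3),"F",s["force"].round(2),"M",s["wrist_torque"].round(3),s["width"])
E
python3 obs.py
```

```text
8.175 [0.5548 0.0531 0.1584] [-3.141e+00  2.000e-03  2.200e-02] F [-1.23 -0.64 -3.42] M [-0.044 -0.053  0.007] 0.05553306430623427
```

>>> {"method": "drive_tool", "body": {"moves": [[255, 0, 0, 0, 0, 0.11, 0], [255, 0, 0, 0, 0, 0.11, 0], [255, 0, 0, 0, 0, 0.0, 0], [255, 0, 0, 0, 0, -0.11, 0], [255, 0, 0, 0, 0, -0.11, 0], [255, 0, 0, 0, 0, 0, 0], [255, 0, 0, 0, 0, 0, 0]]}}

```text
clock: 9.05
tool_pos: [0.5559, 0.0531, 0.1588]
tool_rot: [-3.141, 0.001, 0.023]
force: [0.2, 1.4, -3.6]
width: 0.0552
gripper_force: 85.8
```

```bash
python3 obs.py
```

```text
9.05 [0.5559 0.0531 0.1588] [-3.141e+00  1.000e-03  2.300e-02] F [ 0.22  1.42 -3.61] M [ 0.016  0.015 -0.035] 0.05518764225630896
```

>>> {"method": "drive_tool", "body": {"moves": [[255, 0, 0, 0, 0, -0.11, 0], [255, 0, 0, 0, 0, -0.11, 0], [255, 0, 0, 0, 0, 0.0, 0], [255, 0, 0, 0, 0, 0.11, 0], [255, 0, 0, 0, 0, 0.11, 0], [255, 0, 0, 0, 0, 0, 0], [255, 0, 0, 0, 0, 0, 0]]}}

```text
clock: 9.93
tool_pos: [0.5565, 0.0529, 0.1616]
tool_rot: [3.141, -0.003, 0.022]
force: [0.4, -0.3, -2.0]
width: 0.0554
gripper_force: 85.8
```

```bash
python3 obs.py
```

```text
9.925 [0.5565 0.0529 0.1616] [ 3.141e+00 -3.000e-03  2.200e-02] F [ 0.39 -0.3  -2.  ] M [ 0.036 -0.014 -0.042] 0.05536009121243239
```

```bash
cat > obs.py <<'E'
from h import *
L=[]
for i in range(8):
    s=ctrl.observe(); L.append(np.r_[s["force"],s["wrist_torque"]]); ctrl.camera("side")
L=np.array(L); print(s["clock"],s["tool_pos"].round(4),s["tool_rot"].round(3),"FM",L.mean(0).round(3),"sd",L.std(0).round(3),s["width"].round(4))
E
python3 obs.py
```

```text
Traceback (most recent call last):
  File "obs.py", line 5, in <module>
    L=np.array(L); print(s["clock"],s["tool_pos"].round(4),s["tool_rot"].round(3),"FM",L.mean(0).round(3),"sd",L.std(0).round(3),s["width"].round(4))
                                                                                                                                 ^^^^^^^^^^^^^^^^
AttributeError: 'float' object has no attribute 'round'
```

>>> {"method": "drive_tool", "body": {"moves": [[255, 0, 0, 0, 0, 0.11, 0], [255, 0, 0, 0, 0, 0.11, 0], [255, 0, 0, 0, 0, 0.0, 0], [255, 0, 0, 0, 0, 0, 0]]}}

```text
clock: 10.82
tool_pos: [0.5574, 0.0527, 0.1611]
tool_rot: [3.141, -0.345, 0.022]
force: [0.1, -0.7, -2.2]
width: 0.0549
gripper_force: 85.8
```

```bash
python3 obs.py
```

```text
Traceback (most recent call last):
  File "obs.py", line 5, in <module>
    L=np.array(L); print(s["clock"],s["tool_pos"].round(4),s["tool_rot"].round(3),"FM",L.mean(0).round(3),"sd",L.std(0).round(3),s["width"].round(4))
                                                                                                                                 ^^^^^^^^^^^^^^^^
AttributeError: 'float' object has no attribute 'round'
```

>>> {"method": "drive_tool", "body": {"moves": [[255, 0, 0, 0, 0, -0.11, 0], [255, 0, 0, 0, 0, -0.11, 0], [255, 0, 0, 0, 0, -0.11, 0], [255, 0, 0, 0, 0, -0.11, 0], [255, 0, 0, 0, 0, 0.0, 0], [255, 0, 0, 0, 0, 0, 0]]}}

```text
clock: 11.98
tool_pos: [0.5559, 0.0532, 0.1594]
tool_rot: [-3.141, 0.344, 0.023]
force: [0.0, 0.0, -2.3]
width: 0.0554
gripper_force: 85.8
```

```bash
python3 obs.py
```

```text
Traceback (most recent call last):
  File "obs.py", line 5, in <module>
    L=np.array(L); print(s["clock"],s["tool_pos"].round(4),s["tool_rot"].round(3),"FM",L.mean(0).round(3),"sd",L.std(0).round(3),s["width"].round(4))
                                                                                                                                 ^^^^^^^^^^^^^^^^
AttributeError: 'float' object has no attribute 'round'
```

Now tilted at +0.344 pitch; fix the print, read here and at the other tilt.

```bash
sed -i 's/s\["width"\].round(4)/round(s["width"],4)/' obs.py; python3 obs.py
```

```text
12.725 [0.556  0.053  0.1597] [3.142 0.346 0.022] FM [ 0.111  0.112 -3.01   0.017 -0.327 -0.   ] sd [0.579 0.518 0.568 0.025 0.023 0.034] 0.0554
```

>>> {"method": "drive_tool", "body": {"moves": [[255, 0, 0, 0, 0, 0.11, 0], [255, 0, 0, 0, 0, 0.11, 0], [255, 0, 0, 0, 0, 0.11, 0], [255, 0, 0, 0, 0, 0.11, 0], [255, 0, 0, 0, 0, 0.0, 0], [255, 0, 0, 0, 0, 0, 0]]}}

```text
clock: 13.52
tool_pos: [0.5574, 0.0527, 0.1612]
tool_rot: [3.141, -0.345, 0.022]
force: [-0.2, 0.7, -1.8]
width: 0.0554
gripper_force: 85.8
```

```bash
python3 obs.py
```

```text
13.875 [0.5566 0.053  0.1598] [-3.142 -0.345  0.023] FM [-0.147 -0.066 -3.02  -0.008  0.328  0.017] sd [0.408 0.414 0.639 0.03  0.028 0.027] 0.0552
```

>>> {"method": "drive_tool", "body": {"moves": [[255, 0, 0, 0, 0, -0.11, 0], [255, 0, 0, 0, 0, -0.11, 0], [255, 0, 0, 0, 0, 0.0, 0], [255, 0, 0, 0, 0, 0, 0]]}}

```text
clock: 14.42
tool_pos: [0.5555, 0.0533, 0.159]
tool_rot: [-3.141, -0.001, 0.023]
force: [-0.5, -0.2, -3.9]
width: 0.0558
gripper_force: 85.8
```

```bash
python3 obs.py
```

```text
14.775 [0.5557 0.0531 0.1602] [ 3.142e+00 -1.000e-03  2.200e-02] FM [-1.080e-01 -5.500e-02 -3.396e+00 -6.000e-03  1.200e-02  2.000e-03] sd [0.433 0.431 0.518 0.027 0.024 0.017] 0.0551
```

>>> {"method": "drive_tool", "body": {"moves": [[255, 0, 0, 0, 0, 0.055, 0], [255, 0, 0, 0, 0, 0.0, 0], [255, 0, 0, 0, 0, 0.0, 0], [255, 0, 0, 0, 0, 0, 0]]}}

```text
clock: 15.32
tool_pos: [0.5565, 0.0529, 0.1599]
tool_rot: [3.142, -0.086, 0.022]
force: [-0.4, -0.2, -3.2]
width: 0.0552
gripper_force: 85.7
```

```bash
python3 obs.py
```

```text
15.675 [0.556  0.053  0.1596] [-3.142 -0.086  0.022] FM [-4.120e-01 -2.400e-02 -3.009e+00 -2.000e-03  7.900e-02  1.000e-02] sd [0.199 0.324 0.48  0.015 0.02  0.013] 0.0554
```

>>> {"method": "drive_tool", "body": {"moves": [[255, 0, 0, 0, 0, -0.055, 0], [255, 0, 0, 0, 0, -0.055, 0], [255, 0, 0, 0, 0, 0.0, 0], [255, 0, 0, 0, 0, 0, 0]]}}

```text
clock: 16.23
tool_pos: [0.5557, 0.0532, 0.1594]
tool_rot: [-3.141, 0.086, 0.023]
force: [-0.4, -0.1, -2.8]
width: 0.0551
gripper_force: 85.7
```

```bash
python3 obs.py
```

```text
16.575 [0.5559 0.0531 0.1599] [3.142 0.086 0.022] FM [-3.020e-01 -2.090e-01 -2.984e+00  2.000e-03 -9.800e-02  2.000e-03] sd [0.354 0.334 0.444 0.031 0.026 0.016] 0.0556
```

>>> {"method": "drive_tool", "body": {"moves": [[255, 0, 0, 0, 0, 0.055, 0], [255, 0, 0, 0, 0, 0, 0]]}}

```text
clock: 16.88
tool_pos: [0.5549, 0.0532, 0.1598]
tool_rot: [-3.141, 0.001, 0.022]
force: [0.3, -0.3, -3.4]
width: 0.0553
gripper_force: 85.7
```

>>> {"method": "drive_tool", "body": {"moves": [[255, 0, 0, 0.3, 0, 0, 0], [255, 0, 0, 0.3, 0, 0, 0], [255, 0, 0, 0.15, 0, 0, 0], [255, 0, 0, 0.1, 0, 0, 0], [255, 0, 0, 0.045, 0, 0, 0], [255, 0, 0, 0, 0, 0, 0], [20, 0, 0, 0, 0, 0, 0], [20, 0, 0, 0, 0, 0, 0], [20, 0, 0, 0, 0, 0, 0], [20, 0, 0, -0.3, 0, 0, 0], [20, 0, 0, -0.3, 0, 0, 0], [20, 0, 0, -0.2, 0, 0, 0]]}}

```text
clock: 18.38
tool_pos: [0.5568, 0.053, 0.148]
tool_rot: [3.141, -0.003, 0.023]
force: [1.0, -0.0, -0.6]
width: 0.079
gripper_force: 0.0
```

>>> {"method": "drive_tool", "body": {"moves": [[20, 0.02, 0.2, 0, 0, 0, 0.0275], [20, 0.02, 0.2, 0, 0, 0, 0], [20, 0, 0.2, 0, 0, 0, 0], [20, 0, 0.042, 0, 0, 0, 0], [20, 0, 0, 0, 0, 0, 0]]}}

```text
clock: 19.0
tool_pos: [0.5612, -0.0432, 0.1455]
tool_rot: [-3.141, 0.0, -0.022]
force: [0.4, -0.3, 0.3]
width: 0.0788
gripper_force: 0.0
```

```bash
python3 - <<'E'
from tins import *
print(ctrl.observe()["tool_pos"],ctrl.observe()["tool_rot"])
for n in("scene","side"): im,_,P=pts(n); print(n); tins(P)
E
```

```text
[ 0.56122792 -0.04318158  0.14551319] [-3.14124030e+00  4.06655151e-05 -2.15934497e-02]
scene
96 [ 491.3 -144.5] [ 4.9 64.9] ang -88.3 z 0.0749
643 [ 573.4 -145.9] [110.2  59.8] ang 5.2 z 0.0711
348 [485.4  11.7] [  5.7 186.2] ang -87.7 z 0.0749
740 [567.3 -44. ] [ 59.3 110.1] ang -1.0 z 0.0711
854 [557.5  53.6] [110.9  58.5] ang 1.1 z 0.0712
side
631 [ 570.8 -145. ] [110.2  60.5] ang 4.2 z 0.0721
766 [564.3 -42.4] [ 60.1 109.8] ang -1.4 z 0.0722
924 [555.1  54.9] [110.   58.7] ang 1.0 z 0.0724
```

>>> {"method": "drive_tool", "body": {"moves": [[20, 0.025, 0, 0.25, 0, 0, 0], [20, 0, 0, 0.25, 0, 0, 0], [20, 0, 0, 0.2, 0, 0, 0], [20, 0, 0, 0.1, 0, 0, 0], [20, 0, 0, 0, 0, 0, 0], [255, 0, 0, 0, 0, 0, 0], [255, 0, 0, 0, 0, 0, 0], [255, 0, 0, 0, 0, 0, 0], [255, 0, 0, 0, 0, 0, 0]]}}

```text
clock: 20.23
tool_pos: [0.5666, -0.0438, 0.0273]
tool_rot: [3.141, -0.003, -0.021]
force: [-0.1, 0.7, 7.1]
width: 0.0552
gripper_force: 85.5
```

>>> {"method": "drive_tool", "body": {"moves": [[255, 0, 0, -0.1, 0, 0, 0], [255, 0, 0, -0.3, 0, 0, 0], [255, 0, 0, -0.3, 0, 0, 0], [255, 0, 0, -0.2, 0, 0, 0], [255, 0, 0, 0, 0, 0.11, 0], [255, 0, 0, 0, 0, 0.11, 0], [255, 0, 0, 0, 0, 0, 0], [255, 0, 0, 0, 0, 0, 0], [255, 0, 0, 0, 0, 0, 0]]}}

```text
clock: 21.35
tool_pos: [0.5671, -0.044, 0.162]
tool_rot: [3.141, -0.346, -0.02]
force: [0.4, 0.4, -5.6]
width: 0.0549
gripper_force: 91.8
```

```bash
python3 obs.py
```

```text
21.7 [ 0.5652 -0.0433  0.1604] [-3.141 -0.345 -0.021] FM [-0.084 -0.067 -4.495 -0.007  0.265 -0.018] sd [0.494 0.406 0.929 0.183 0.564 0.079] 0.0549
```

>>> {"method": "drive_tool", "body": {"moves": [[255, 0, 0, 0, 0, -0.11, 0], [255, 0, 0, 0, 0, -0.055, 0], [255, 0, 0, 0, 0, 0.0, 0], [255, 0, 0, 0, 0, 0, 0]]}}

```text
clock: 22.25
tool_pos: [0.5645, -0.043, 0.1599]
tool_rot: [-3.141, -0.087, -0.021]
force: [-1.9, -0.4, -4.0]
width: 0.0548
gripper_force: 96.1
```

```bash
python3 obs.py
```

```text
22.6 [ 0.5649 -0.0434  0.1606] [ 3.142 -0.087 -0.021] FM [ 3.350e-01 -5.850e-01 -5.082e+00 -8.100e-02  1.410e-01 -2.000e-03] sd [3.196 1.179 2.415 0.272 0.79  0.092] 0.0553
```

>>> {"method": "drive_tool", "body": {"moves": [[255, 0, 0, 0, 0, -0.11, 0], [255, 0, 0, 0, 0, 0, 0], [255, 0, 0, 0, 0, 0, 0], [255, 0, 0, 0, 0, 0, 0]]}}

```text
clock: 23.15
tool_pos: [0.5648, -0.0432, 0.161]
tool_rot: [3.141, 0.084, -0.021]
force: [-1.7, -0.0, -3.5]
width: 0.0546
gripper_force: 95.5
```

```bash
python3 obs.py
```

```text
23.5 [ 0.565  -0.0433  0.1608] [ 3.142  0.086 -0.021] FM [-0.349 -0.193 -4.905  0.101 -0.055 -0.015] sd [2.77  1.419 2.339 0.258 1.13  0.149] 0.0552
```

>>> {"method": "drive_tool", "body": {"moves": [[255, 0, 0, -0.1, 0, -0.055, 0], [255, 0, 0, -0.1, 0, 0, 0], [255, 0, 0, -0.1, 0, 0, 0], [255, 0, 0, 0, 0, 0, 0], [255, 0, 0, 0, 0, 0, 0], [255, 0, 0, 0, 0, 0, 0]]}}

```text
clock: 24.3
tool_pos: [0.5708, -0.0433, 0.2043]
tool_rot: [-3.141, 0.174, -0.021]
force: [0.7, -1.7, -4.3]
width: 0.0551
gripper_force: 98.4
```

```bash
python3 obs.py
```

```text
24.65 [ 0.5714 -0.0434  0.2048] [-3.142  0.173 -0.021] FM [-0.559  0.193 -4.288 -0.039 -0.271 -0.009] sd [1.543 1.96  1.912 0.431 0.57  0.237] 0.0549
```

>>> {"method": "drive_tool", "body": {"moves": [[255, 0, 0, 0, 0, 0, 0], [255, 0, 0, 0, 0, 0.11, 0], [255, 0, 0, 0, 0, 0.11, 0], [255, 0, 0, 0, 0, 0, 0], [255, 0, 0, 0, 0, -0.055, 0], [255, 0, 0, 0, 0, 0, 0], [255, 0, 0, 0, 0, 0, 0], [255, 0, 0, 0, 0, 0, 0], [255, 0, 0, 0, 0, 0, 0]]}}

```text
clock: 25.82
tool_pos: [0.5713, -0.0434, 0.2049]
tool_rot: [-3.141, -0.086, -0.021]
force: [-0.4, 1.5, -6.8]
width: 0.0552
gripper_force: 96.5
```

```bash
python3 obs.py
```

```text
26.175 [ 0.5715 -0.0434  0.2051] [-3.142 -0.087 -0.021] FM [ 0.963  0.428 -5.636  0.013  0.121  0.059] sd [2.222 0.979 2.419 0.362 0.845 0.092] 0.0551
```

```bash
sed -i 's/range(8)/range(16)/' obs.py; cat >> obs.py <<'E'
print("med",np.median(L,0).round(3)); print("My",L[:,4].round(2).tolist(),"Fz",L[:,2].round(1).tolist())
E
python3 obs.py
```

```text
26.975 [ 0.5715 -0.0434  0.205 ] [-3.142 -0.086 -0.021] FM [-0.473  0.192 -4.18  -0.014  0.215 -0.007] sd [1.881 1.352 3.64  0.391 0.851 0.137] 0.0554
med [-0.031  0.365 -4.149 -0.094  0.498  0.014]
My [1.39, 0.9, -0.76, 0.6, -0.83, 0.66, 0.97, 0.73, 1.09, -0.93, -0.75, 0.04, 0.4, 1.32, -1.23, -0.16] Fz [-6.5, -9.9, 1.6, -6.4, -0.4, -5.0, -8.3, -6.8, -7.0, 0.2, -3.3, -2.1, -2.2, -9.9, -0.8, -0.2]
```

>>> {"method": "drive_tool", "body": {"moves": [[255, 0, 0, 0, 0, -0.11, 0], [255, 0, 0, 0, 0, 0, 0], [255, 0, 0, 0, 0, 0, 0], [255, 0, 0, 0, 0, 0, 0]]}}

```text
clock: 27.52
tool_pos: [0.5712, -0.0434, 0.2056]
tool_rot: [3.141, 0.084, -0.021]
force: [-0.8, 2.0, -7.5]
width: 0.055
gripper_force: 97.4
```

```bash
python3 obs.py
```

```text
28.275 [ 0.5715 -0.0435  0.2049] [ 3.142  0.087 -0.021] FM [ 0.623 -0.132 -3.718  0.013 -0.045  0.019] sd [2.302 1.875 2.341 0.351 0.901 0.092] 0.055
med [ 0.5   -0.156 -4.243  0.014 -0.217  0.01 ]
My [0.26, -0.21, -0.31, 1.29, -0.91, -0.72, 0.84, -0.83, -0.44, -0.19, -1.48, 0.86, 1.19, 1.45, -1.3, -0.22] Fz [-7.5, -4.4, -2.4, -4.5, -3.9, -0.5, -5.0, -6.6, -1.5, -4.7, 0.9, -6.9, -2.1, -5.2, -4.1, -1.0]
```

>>> {"method": "drive_tool", "body": {"moves": [[255, 0, 0, 0, 0, 0, 0], [255, 0, 0, 0, 0, 0, 0], [255, 0, 0, 0, 0, 0, 0]], "grip_force": 45}}

```text
clock: 28.7
tool_pos: [0.5715, -0.0434, 0.205]
tool_rot: [-3.142, 0.086, -0.021]
force: [2.2, 1.0, -5.9]
width: 0.0556
gripper_force: 95.5
```

```bash
python3 obs.py
```

```text
29.45 [ 0.5715 -0.0435  0.205 ] [ 3.142  0.086 -0.021] FM [ 1.123 -0.035 -3.077  0.102 -0.843 -0.01 ] sd [1.953 1.015 1.969 0.318 0.974 0.114] 0.055
med [ 1.259 -0.106 -2.853  0.086 -0.977 -0.008]
My [-0.93, -0.54, -1.45, -1.62, -1.43, 0.35, -1.03, -0.41, -1.36, -1.65, -2.54, -0.49, -1.79, -0.64, 1.41, 0.63] Fz [-5.9, -1.9, -1.3, -3.2, -0.0, -3.3, -4.7, -5.9, -0.6, -2.5, -1.0, -5.7, -1.8, -1.4, -4.8, -5.3]
```

>>> {"method": "drive_tool", "body": {"moves": [[255, 0, 0, 0, 0, 0.055, 0], [255, -0.035, 0, 0.3, 0, 0, 0], [255, 0, 0, 0.3, 0, 0, 0], [255, 0, 0, 0.3, 0, 0, 0], [255, 0, 0, 0.15, 0, 0, 0], [255, 0, 0, 0.08, 0, 0, 0], [255, 0, 0, 0.05, 0, 0, 0], [255, 0, 0, 0, 0, 0, 0], [20, 0, 0, 0, 0, 0, 0], [20, 0, 0, 0, 0, 0, 0], [20, 0, 0, 0, 0, 0, 0]], "grip_force": 60}}

```text
clock: 30.88
tool_pos: [0.5658, -0.0433, 0.0278]
tool_rot: [-3.141, 0.001, -0.021]
force: [-0.8, -0.2, -0.9]
width: 0.0787
gripper_force: 0.0
```

>>> {"method": "drive_tool", "body": {"moves": [[20, 0, 0, -0.3, 0, 0, 0], [20, 0, 0, -0.3, 0, 0, 0], [20, 0, 0, -0.2, 0, 0, 0], [20, 0.02, 0.25, 0, 0, 0, -0.06], [20, 0.02, 0.25, 0, 0, 0, 0], [20, 0, 0.18, 0, 0, 0, 0], [20, 0, 0, 0, 0, 0, 0], [20, 0, 0, 0, 0, 0, 0]]}}

```text
clock: 31.88
tool_pos: [0.5758, -0.1443, 0.1476]
tool_rot: [-3.141, 0.001, 0.073]
force: [-1.0, 0.6, 0.4]
width: 0.0788
gripper_force: 0.0
```

```bash
python3 - <<'E'
from tins import *
print(ctrl.observe()["tool_pos"],ctrl.observe()["tool_rot"])
for n in("scene","side"): im,_,P=pts(n); print(n); tins(P)
E
sed -i 's/range(16)/range(8)/' obs.py
```

```text
[ 0.57576848 -0.14432979  0.14758305] [-3.14071396e+00  8.40752091e-04  7.33465687e-02]
scene
640 [ 570.2 -146. ] [110.5  59.1] ang 3.8 z 0.0712
145 [484.  -30.4] [  3.2 117.6] ang -87.5 z 0.0731
736 [554.4 -43.5] [ 60.1 109.6] ang -1.8 z 0.0712
847 [554.4  53.7] [110.1  58.8] ang 1.4 z 0.0711
side
632 [ 567.6 -144.6] [110.4  60.2] ang 3.2 z 0.0722
756 [552.3 -42.3] [ 59.3 110.5] ang -1.0 z 0.0723
937 [551.6  54.7] [110.   58.7] ang 1.3 z 0.0724
```

>>> {"method": "drive_tool", "body": {"moves": [[20, -0.04, 0.01, 0.25, 0, 0, 0.005], [20, 0, 0, 0.25, 0, 0, 0], [20, 0, 0, 0.2, 0, 0, 0], [20, 0, 0, 0.1, 0, 0, 0], [20, 0, 0, 0, 0, 0, 0], [255, 0, 0, 0, 0, 0, 0], [255, 0, 0, 0, 0, 0, 0], [255, 0, 0, 0, 0, 0, 0], [255, 0, 0, 0, 0, 0, 0]], "grip_force": 80}}

```text
clock: 33.1
tool_pos: [0.5717, -0.1474, 0.0298]
tool_rot: [3.14, -0.003, 0.066]
force: [0.7, 1.0, 6.2]
width: 0.0551
gripper_force: 85.2
```

>>> {"method": "drive_tool", "body": {"moves": [[255, 0, 0, -0.1, 0, 0, 0], [255, 0, 0, -0.3, 0, 0, 0], [255, 0, 0, -0.3, 0, 0, 0], [255, 0, 0, -0.2, 0, 0, 0], [255, 0, 0, 0, 0, 0.11, 0], [255, 0, 0, 0, 0, 0.11, 0], [255, 0, 0, 0, 0, 0, 0], [255, 0, 0, 0, 0, 0, 0], [255, 0, 0, 0, 0, 0, 0]]}}

```text
clock: 34.22
tool_pos: [0.572, -0.1476, 0.1643]
tool_rot: [3.14, -0.346, 0.067]
force: [0.2, 0.3, -3.8]
width: 0.0553
gripper_force: 85.7
```

```bash
python3 obs.py
```

```text
34.575 [ 0.5705 -0.1468  0.1629] [-3.141 -0.345  0.066] FM [ 2.000e-02 -1.100e-01 -3.217e+00 -3.100e-02  3.200e-01  2.000e-03] sd [0.318 0.378 0.421 0.026 0.02  0.024] 0.0552
med [ 0.119 -0.182 -3.226 -0.033  0.32   0.012]
My [0.29, 0.3, 0.33, 0.33, 0.31, 0.33, 0.31, 0.36] Fz [-3.8, -3.8, -2.6, -2.8, -2.8, -3.4, -3.3, -3.1]
```

>>> {"method": "drive_tool", "body": {"moves": [[255, 0, 0, 0, 0, -0.11, 0], [255, 0, 0, 0, 0, -0.055, 0], [255, 0, 0, 0, 0, 0.0, 0], [255, 0, 0, 0, 0, 0, 0]]}}

```text
clock: 35.12
tool_pos: [0.5699, -0.1466, 0.1624]
tool_rot: [-3.141, -0.087, 0.066]
force: [-0.8, 0.5, -2.7]
width: 0.0555
gripper_force: 85.7
```

```bash
python3 obs.py
```

```text
35.475 [ 0.5701 -0.1471  0.1631] [ 3.142 -0.087  0.065] FM [-2.390e-01  1.720e-01 -2.958e+00 -1.900e-02  8.400e-02  2.000e-03] sd [0.477 0.43  0.63  0.022 0.041 0.026] 0.0552
med [-3.260e-01  3.020e-01 -2.895e+00 -2.700e-02  7.100e-02 -1.000e-03]
My [0.18, 0.11, 0.06, 0.07, 0.07, 0.06, 0.04, 0.08] Fz [-2.7, -3.2, -2.3, -4.3, -2.9, -2.1, -3.2, -2.9]
```

>>> {"method": "drive_tool", "body": {"moves": [[255, 0, 0, 0, 0, -0.11, 0], [255, 0, 0, 0, 0, 0, 0], [255, 0, 0, 0, 0, 0, 0], [255, 0, 0, 0, 0, 0, 0]]}}

```text
clock: 36.02
tool_pos: [0.57, -0.147, 0.1634]
tool_rot: [3.141, 0.084, 0.065]
force: [-0.1, 0.6, -2.8]
width: 0.055
gripper_force: 85.8
```

```bash
python3 obs.py
```

```text
36.375 [ 0.5703 -0.147   0.1632] [3.141 0.086 0.065] FM [ 0.08  -0.013 -3.407  0.014 -0.085 -0.01 ] sd [0.587 0.386 0.266 0.025 0.029 0.024] 0.0552
med [-0.018 -0.031 -3.452  0.015 -0.079 -0.006]
My [-0.06, -0.07, -0.08, -0.1, -0.09, -0.08, -0.06, -0.15] Fz [-2.8, -3.3, -3.4, -3.5, -3.8, -3.4, -3.5, -3.6]
```

>>> {"method": "drive_tool", "body": {"moves": [[255, 0, 0, 0, 0, 0.055, 0], [255, 0, 0, 0.3, 0, 0, 0], [255, 0, 0, 0.3, 0, 0, 0], [255, 0, 0, 0.15, 0, 0, 0], [255, 0, 0, 0.09, 0, 0, 0], [255, 0, 0, 0.045, 0, 0, 0], [255, 0, 0, 0, 0, 0, 0], [20, 0, 0, 0, 0, 0, 0], [20, 0, 0, 0, 0, 0, 0], [20, 0, 0, 0, 0, 0, 0]]}}

```text
clock: 37.67
tool_pos: [0.5708, -0.1472, 0.031]
tool_rot: [3.141, -0.001, 0.066]
force: [-0.3, -0.7, 0.6]
width: 0.0789
gripper_force: 0.0
```

>>> {"method": "drive_tool", "body": {"moves": [[20, 0, 0, -0.3, 0, 0, 0], [20, 0, 0, -0.3, 0, 0, 0], [20, 0, 0, -0.2, 0, 0, 0], [20, -0.06, -0.25, 0, 0, 0, 0.06], [20, -0.06, -0.25, 0, 0, 0, 0], [20, 0, -0.18, 0, 0, 0, 0], [20, 0, 0, 0, 0, 0, 0], [20, 0, 0, 0, 0, 0, 0]], "grip_force": 40}}

```text
clock: 38.67
tool_pos: [0.552, -0.0459, 0.1505]
tool_rot: [3.141, -0.001, -0.028]
force: [-0.4, 0.1, 0.1]
width: 0.0787
gripper_force: 0.0
```

```bash
python3 - <<'E'
from tins import *
print(ctrl.observe()["tool_pos"],ctrl.observe()["tool_rot"])
for n in("scene","side"): im,_,P=pts(n); print(n); tins(P)
E
```

```text
[ 0.55196227 -0.04590856  0.15048794] [ 3.14103304e+00 -5.25134340e-04 -2.83360023e-02]
scene
106 [ 489.2 -150.8] [ 3.8 88.6] ang -87.7 z 0.0739
643 [ 569.9 -146.2] [110.3  60.2] ang 4.7 z 0.0711
735 [554.6 -43.3] [ 59.  110.8] ang -1.8 z 0.0712
848 [553.8  53.4] [110.4  58.5] ang 0.9 z 0.0711
side
645 [ 566.7 -146. ] [108.3  60.5] ang 4.2 z 0.0722
770 [551.7 -41.6] [ 60.  109.5] ang -2.1 z 0.0723
927 [551.7  55.3] [109.6  59.2] ang 1.9 z 0.0724
```

>>> {"method": "drive_tool", "body": {"moves": [[20, 0.01, -0.017, 0.25, 0, 0, 0], [20, 0, 0, 0.25, 0, 0, 0], [20, 0, 0, 0.2, 0, 0, 0], [20, 0, 0, 0.13, 0, 0, 0], [20, 0, 0, 0, 0, 0, 0], [255, 0, 0, 0, 0, 0, 0], [255, 0, 0, 0, 0, 0, 0], [255, 0, 0, 0, 0, 0, 0], [255, 0, 0, 0, 0, 0, 0]]}}

```text
clock: 39.9
tool_pos: [0.5546, -0.0434, 0.0273]
tool_rot: [3.141, -0.003, -0.029]
force: [-0.1, -1.4, 5.9]
width: 0.0557
gripper_force: 44.0
```

>>> {"method": "drive_tool", "body": {"moves": [[255, 0, 0, -0.1, 0, 0, 0], [255, 0, 0, -0.2, 0, 0, 0], [255, 0, 0, -0.2, 0, 0, 0], [255, 0, 0, -0.1, 0, 0, 0], [255, 0, 0, 0, 0, 0, 0], [255, 0, 0, 0, 0, 0, 0]]}}

```text
clock: 40.65
tool_pos: [0.5523, -0.0426, 0.1145]
tool_rot: [-3.141, 0.002, -0.029]
force: [-0.5, -0.6, -4.9]
width: 0.0556
gripper_force: 44.1
```

```bash
python3 obs.py
```

```text
41.0 [ 0.553  -0.0428  0.1152] [-3.141e+00  1.000e-03 -2.900e-02] FM [ 0.029 -0.087 -4.412 -0.    -0.057 -0.006] sd [0.305 0.359 0.307 0.029 0.034 0.023] 0.0556
med [ 1.630e-01 -5.000e-02 -4.473e+00 -3.000e-03 -4.400e-02 -9.000e-03]
My [-0.1, -0.04, -0.05, -0.04, -0.02, -0.02, -0.09, -0.11] Fz [-4.9, -4.6, -3.9, -4.4, -4.6, -4.6, -4.1, -4.1]
```

>>> {"method": "drive_tool", "body": {"moves": [[255, 0, 0, -0.1, 0, 0.11, 0], [255, 0, 0, 0, 0, 0, 0], [255, 0, 0, 0, 0, 0, 0], [255, 0, 0, 0, 0, -0.055, 0], [255, 0, 0, 0, 0, -0.055, 0], [255, 0, 0, 0, 0, 0, 0], [255, 0, 0, 0, 0, 0, 0]]}}

```text
clock: 41.92
tool_pos: [0.5536, -0.0428, 0.1304]
tool_rot: [-3.141, -0.0, -0.028]
force: [0.4, 0.0, -4.4]
width: 0.0554
gripper_force: 46.2
```

```bash
python3 obs.py
```

```text
Traceback (most recent call last):
  File "obs.py", line 4, in <module>
    s=ctrl.observe(); L.append(np.r_[s["force"],s["wrist_torque"]]); ctrl.camera("side")
                                                                     ~~~~~~~~~~~^^^^^^^^
ValueError: 200 camera calls are used up
```

>>> {"method": "drive_tool", "body": {"moves": [[255, 0, 0, -0.25, 0, 0, 0], [255, 0, 0, -0.25, 0, 0, 0], [255, 0, -0.1, 0, 0, 0, 0], [255, -0.03, -0.2, 0, 0, 0, 0], [255, -0.03, -0.25, 0, 0, 0, 0], [255, -0.03, -0.25, 0, 0, 0, 0], [255, -0.03, -0.25, 0, 0, 0, 0], [255, -0.03, -0.25, 0, 0, 0, 0], [255, -0.03, -0.25, 0, 0, 0, 0], [255, -0.03, -0.25, 0, 0, 0, 0], [255, -0.03, -0.25, 0, 0, 0, 0], [255, -0.014, -0.25, 0, 0, 0, 0]]}}

```text
clock: 43.62
tool_pos: [0.5231, 0.3047, 0.2035]
tool_rot: [3.141, 0.003, -0.028]
force: [1.0, 0.4, -4.6]
width: 0.0559
gripper_force: 46.1
```

>>> {"method": "drive_tool", "body": {"moves": [[255, 0, -0.155, 0, 0, 0, 0], [255, 0, -0.1, 0, 0, 0, 0], [255, 0, 0, 0, 0, 0, 0], [255, 0, 0, 0, 0, 0, 0], [255, 0, 0, 0, 0, 0, 0]]}}

```text
clock: 44.25
tool_pos: [0.5265, 0.3403, 0.2058]
tool_rot: [3.141, -0.0, -0.03]
force: [-0.1, 0.9, -4.4]
width: 0.0557
gripper_force: 46.0
```

```bash
python3 -c "
from workcell import ctrl; s=ctrl.observe(); print(s['force'],s['wrist_torque'])"
```

```text
[-0.11271728  0.88316426 -4.41061665] [-0.04424918 -0.06910245 -0.01018032]
```

>>> {"method": "drive_tool", "body": {"moves": [[255, 0, 0, 0, 0, 0, 0], [255, 0, 0, 0, 0, 0, 0]]}}

```text
clock: 44.5
tool_pos: [0.5263, 0.3409, 0.2059]
tool_rot: [-3.142, -0.0, -0.029]
force: [-0.4, -1.1, -4.6]
width: 0.0556
gripper_force: 46.0
```

```bash
python3 -c "
from workcell import ctrl; s=ctrl.observe(); print(s['force'],s['wrist_torque'],s['joint_velocities'].round(3))"
```

```text
[-0.39866025 -1.08663472 -4.6087134 ] [-0.06816071 -0.04414332  0.01042392] [ 0.004  0.002 -0.001  0.     0.     0.001]
```

```bash
python3 -c "
from workcell import ctrl; print(ctrl.finish_job())"
```

```text
the job is handed in; nothing more can be done
None
```

I handed the job in at about 44.5 s with the middle tin held level and still over the middle of the ware board, its underside about 20 cm above the table; the hand-in gave no verdict. I took it for the rattler because its readings jittered when shaken and it weighs more, while the two outer tins read steady and lie back flat in the open drawer.

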